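# Put the spool and the long bone folder away in the tool drawer

### The job

Put the sewing things away in the low tool chest at the back of the bench: pull its drawer right out to its stop, stand the loose thread spool upright in the drawer's left compartment in front of the two spools kept there, and lay the longer bone folder flat and lengthwise in the empty right compartment, passing its far end in over the drawer's front board and under the chest's top because the drawer does not come out far enough to lower it straight in. Then slide the drawer fully home without slamming it. The shorter folder on the folded sheets is still in use: leave it and everything else on the bench where it is.

Things in the scene. Friction and masses are not known exactly. Their poses are not given: they have to be found in the camera images.
- tool_drawer (a joint): slide of the chest's only drawer (m): 0 = fully home (front board against the chest), 0.13 = pulled out to its stop, towards the robot; it starts a little ajar and stays where it is left (2 N of friction)
- chest_front (a point): fixed point: middle of the top edge of the chest's front face, 80 mm above the bench. x level, back into the chest (the way the drawer shuts), y left, z up. Dark wood chest, 296 mm wide (y), 220 deep, 80 high; top board 12 mm thick (underside 68 mm above the bench), overhanging the front face by 8 mm. A jar and a tin are fixed on the rear half of the top; the front 100 mm are clear
- drawer_handle (a point): middle of the drawer's brass bar pull; moves with the drawer; axes as chest_front. Bar 9.6 mm thick, 100 mm long along y, 31 mm above the bench, 38 mm in front of the front board (33 mm clear behind the bar), on two thin posts 40 mm left and right. Front board 14 mm thick, 292 wide, its top edge 44 mm above the bench: a gap of 24 mm stays open below the chest's top
- left_bay (a point): point on the floor of the drawer's left (+y) compartment, on its middle line, 65 mm behind the front board's inner face; moves with the drawer; axes as chest_front. Floor 10 mm above the bench, width 121 mm; two fixed spools stand from 74 mm behind this point on. Drawer at its stop: open from above to 57 mm behind this point. Side walls 20 mm above the floor, divider 14 mm
- right_bay (a point): middle of the floor of the drawer's right (-y) compartment, 94 mm behind the front board's inner face; moves with the drawer; axes as chest_front. Empty, 121 mm wide (y), 188 mm long (x), floor 10 mm above the bench. Drawer at its stop: open from above only to 28 mm behind this point, the rest lies under the chest's top
- thread_spool: the loose wooden spool of thread standing on the bench, 42 mm in diameter, 52 mm high, 60 g; origin at the centre of its underside, z up along its axis. It starts left or right of the drawer
- long_folder: the longer bone folder: a flat pale stick with rounded ends, 147 mm long (its y axis), 24 mm wide (x), 8 mm thick (z), 30 g, lying flat on the bench; origin at the centre of its underside. It starts on the other side of the drawer from the spool
- short_folder: the shorter bone folder, 108 x 22 x 8 mm, lying on the folded sheets at the right; origin at the centre of its underside; leave it there
- weight: dark cloth-covered iron weight, 60 x 90 x 36 mm, on the folded sheets; origin at the centre of its underside; leave it there
- paste_pot: stoneware pot, 72 mm in diameter, 65 mm high, in front of the press at the right; origin at the centre of its underside; leave it there
- awl: awl, 160 mm long (y), handle 29 mm thick, lying in front of the tool case at the left; origin at its underside; leave it there
- pencil: pencil, 123 mm long (y), 7 mm thick, lying in front of the press at the right; origin at the centre of its underside; leave it there
Things that resemble listed ones, but are neither listed nor needed, are in the scene too. Of the things shaped like the thread_spool, the wooden one is meant.

How it is judged:
By the outcome, as a careful person would: the job done as asked, in the order asked, and still so for the second after the job is handed in, with the robot touching nothing.
It also fails if it takes over 72 s, if anything falls off the work surface, if the arm or the gripper's body presses on something with over 40 N, if the wrist force passes 120 N, or if a joint passes its speed limit or range.

### The arm

A 7-joint arm with a two-finger parallel gripper is mounted at the origin on a cart in front of the work surface, level with it; the furniture and walls round the work are solid. World frame = base frame: x ahead of the robot, y to its left, z up, the work surface at z = 0. Lengths are in m, angles in rad, forces in N, time in s.
With the tool pointing down it reaches from about 0.425 to 0.95 m from the base axis. Payload 4.7 kg.
Tool frame: the origin (TCP) lies on the centre line of the jaws, within the pads' length; the fingertips stand robot.nose_length ahead of it and the grasp point (between the pads) lies 8 mm behind it (robot.nose_length is the distance from the TCP to the fingertips, in m); z points along the fingers, y is the line along which they close (so a half turn about z gives the same grasp; the last joint's range is limited). The gripper opens to 85 mm and grips with 20 to 120 N. Pads are 22 mm wide; open, the fingers measure 114 mm over their backs; the gripper's body (76 mm by 85 mm) begins 54 mm behind the grasp point. The pads swing forward as they close: fully open they stand 13 mm farther back than shut.
Start: joints at [1.11, 0.469, -0.049, 1.532, 0.024, 1.141, -0.082], TCP at [0.283, -0.613, 0.242] pointing down, gripper open.
Joint ranges: [-2.59, 2.59], [-0.33, 1.99], [-1.39, 1.29], [0.1, 2.45], [-1.04, 4.18], [0.21, 1.99], [-2.66, 2.66]. Speed limits (rad/s): [2.57, 2.57, 3.14, 3.14, 3.14, 3.14, 3.14].

### API

Orientations are given as [roll, pitch, yaw] about the fixed x, y, z axes, in that order (R = Rz(yaw) Ry(pitch) Rx(roll)).
In Python, from plant import robot gives the robot as it stands. Calls block until the motion is done:
- robot.goto(position, orientation): joint-space move of the TCP to a pose.
- robot.move_straight(position, vel=0.15, attitude=None, contact_N=None): straight line of the TCP; attitude=None keeps the orientation; vel is the mean speed in m/s. With contact_N (N) it stops when the force on the tool has changed by that much, and returns True; else False.
- robot.move_joints(angles): joint-space move.
- robot.grip(opening, strength=None): opening from 0.0 (shut) to 1.0 (fully open); strength is the grip in N (None keeps the last); returns when the fingers have stopped.
- robot.sleep(seconds).
- robot.inverse_kinematics(position, orientation): joint angles nearest the present ones, or None.
- robot.sense(): the state.
- robot.grab_frame(name): name is "scene" or "side" or "wrist"; returns a dict with "image" (384x512x3 uint8, red, green, blue), "range_z" (384x512 float32, m along the optical axis (not along the pixel's ray), 0 where there is no reading), "fx", "fy", "cx", "cy" (pixels), "R" (3x3) and "t" (3): a world point X has camera coordinates R X + t. Camera axes: x right, y down, z forward; pixel columns grow to the right and rows downward; lengths in m; the calibration is good to about 2 mm. A picture is of the moment at which its call begins.
A pose or a line that the arm cannot do raises robot.IKError and nothing moves.
- robot.close_job(): hands the job in; it is judged then, once.
The state is a dict: "t": time; "joint_pos": joint angles; "joint_velocities": joint speeds; "effort": joint torques, N m; "tcp_pos": TCP position; "tcp_rot": TCP orientation; "wrist_force": force on the tool from outside, world axes, zero at the start; "torque": the same for the moment, N m; "opening": opening from 0.0 (shut) to 1.0 (fully open); "gripper_force": force on a finger pad.
Only numpy, scipy, OpenCV 4.12 (cv2) and the standard library are available. Lean on these libraries where they do the work, as an engineer would, in place of code of your own. Each camera call takes 0.05 s, during which the arm holds its last target. There are 200 camera calls.

## Working session

There is one attempt and no reset: what is moved stays moved. The work goes in short steps, each a Python script; the robot and the scene stay as the last script left them, time stands still between calls to the robot, and variables do not carry over. Pictures are saved under pics/ and viewed, at most 10 in all, crops included, and the job is handed in when it is done.

```bash
mkdir -p pics; ls; python3 - <<'E'
from plant import robot
import cv2,numpy as np
print(robot.nose_length, robot.sense())
for n in("scene","side"):
    f=robot.grab_frame(n); np.savez(f"{n}0.npz",**f)
    cv2.imwrite(f"pics/{n}0.png",cv2.resize(f["image"][:,:,::-1],(800,600),interpolation=cv2.INTER_CUBIC))
    R,t=f["R"],f["t"]; print(n,f["fx"],f["cx"],-R.T@t,R[2])
E
```

```text
pics
0.011 {'t': 0.0, 'joint_pos': array([ 1.11012272,  0.46943516, -0.04859431,  1.53371673,  0.02411366,
        1.14099447, -0.08231695]), 'joint_velocities': array([-3.78674698e-05,  3.51827788e-04, -1.72675611e-03, -2.79635174e-05,
        6.13671411e-06, -2.09783027e-04,  2.58892786e-04]), 'effort': array([ 4.29783477e-04, -5.10304499e+01, -4.64694668e-02, -2.37709647e+01,
        1.07455981e-02,  7.57559988e-03, -9.44908919e-06]), 'tcp_pos': array([ 0.28224186, -0.61252827,  0.24125598]), 'tcp_rot': array([-3.13962702e+00,  8.58877559e-05,  4.31794016e-01]), 'wrist_force': array([-0.05577132, -0.2368749 , -0.57002911]), 'torque': array([ 0.02004818, -0.06619245, -0.0089408 ]), 'gripper_force': 0.0, 'opening': 1.0040205398763684}
scene 443.3868441890686 257.08285969861623 [-0.46198401 -0.90220238  0.71195165] [ 0.70340517  0.57007898 -0.42453636]
side 359.00804457002323 255.39563481114126 [0.20794282 0.91429176 0.87221599] [ 0.26237052 -0.75428322 -0.60184594]
```

View pics/scene0.png

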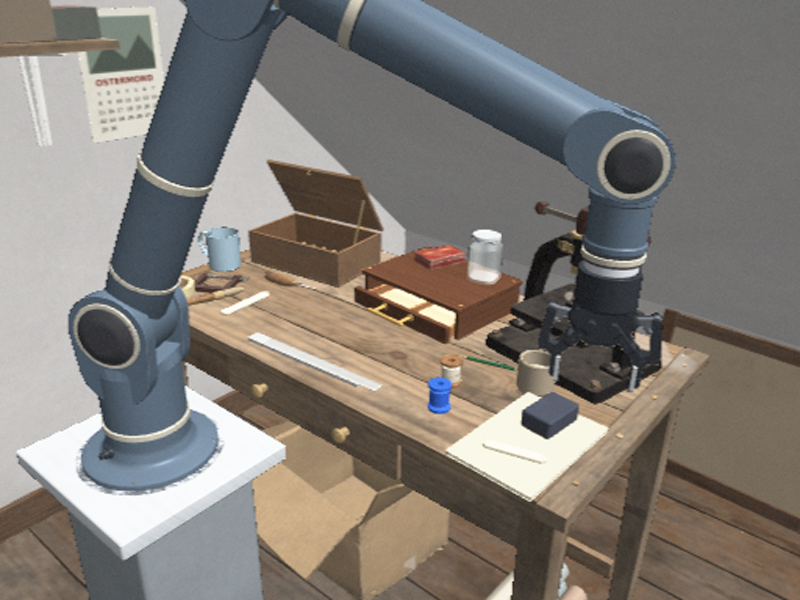

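View pics/side0.png

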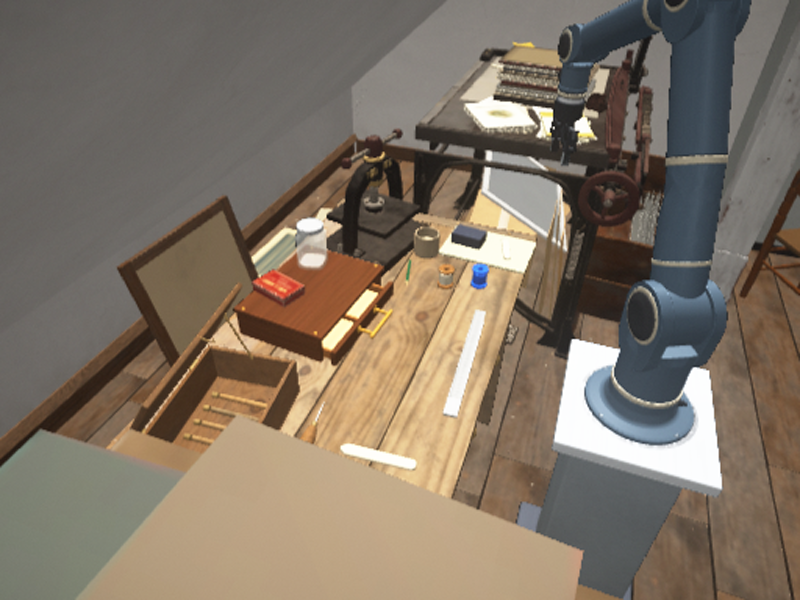

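The 800x600 scene view shows these candidates:
- **Spools:** wooden spool with white thread at (452,368), which is the one meant; blue spool at (439,395), a decoy; two fixed spools inside the drawer.
- **Folders:** long folder at (245,302) on the left; short folder at (515,452) on the sheets, to be left; steel ruler at (315,362), a decoy.
- **Drawer pull:** (390,313).

In the side view the wooden spool is at (446,275), the folder at (378,457) and the handle at (376,320).

```bash
cat > h.py <<'E'
import numpy as np, cv2
def cloud(f):
    d=f["range_z"]; v,u=np.mgrid[:d.shape[0],:d.shape[1]]
    c=np.stack([(u-f["cx"])/f["fx"]*d,(v-f["cy"])/f["fy"]*d,d],-1)
    P=(c-f["t"])@f["R"]; P[d==0]=np.nan; return P
def proj(f,X):
    c=np.asarray(X)@f["R"].T+f["t"]; return c[...,0]/c[...,2]*f["fx"]+f["cx"],c[...,1]/c[...,2]*f["fy"]+f["cy"]
def win(f,u,v,r):
    m=np.zeros(f["range_z"].shape,bool); m[max(0,v-r):v+r,max(0,u-r):u+r]=1; return m
def rect(P):
    (c,s,a)=cv2.minAreaRect(P[:,:2].astype(np.float32)); b=cv2.boxPoints((c,s,a)); e=[b[1]-b[0],b[2]-b[1]]
    l=max(e,key=np.linalg.norm); return np.round(c,4),np.round(s,4),round(np.degrees(np.arctan2(l[1],l[0])),2)
E
python3 - <<'E'
from h import *
k=.64
for n,pts in {"scene":dict(spool=(452,368,18,.005),folder=(245,302,28,.003),top=(440,280,90,.073),handle=(390,313,25,.02),short=(515,452,40,.003)),
 "side":dict(spool=(446,275,18,.005),folder=(378,457,45,.003),top=(310,300,90,.073),handle=(376,320,28,.02))}.items():
    f=dict(np.load(n+"0.npz")); P=cloud(f); hsv=cv2.cvtColor(f["image"],cv2.COLOR_RGB2HSV)
    for o,(u,v,r,z0) in pts.items():
        m=win(f,int(u*k),int(v*k),int(r*k)+1)&(P[...,2]>z0)&np.isfinite(P[...,2])
        if o in("folder","short"): m&=(hsv[...,1]<70)&(hsv[...,2]>170)
        if o=="handle": m&=(hsv[...,1]>130)&(hsv[...,2]>130)&(hsv[...,0]>17)&(P[...,2]<.05)
        if o=="top": m&=(P[...,2]<.087)
        m=(cv2.connectedComponentsWithStats(m.astype(np.uint8)))
        i=1+np.argmax(m[2][1:,4]); Q=P[m[1]==i]
        print(n,o,len(Q),"z",np.round(np.percentile(Q[:,2],[2,50,98]),4),"mean",Q.mean(0).round(4),rect(Q))
        if o=="handle":print(hsv[m[1]==i].mean(0))
        if o=="spool":
            T=Q[Q[:,2]>.046]; print("  top",len(T),rect(T))
E
```

```text
scene spool 269 z [0.0077 0.0479 0.0527] mean [ 0.4675 -0.2677  0.0404] (array([ 0.454 , -0.2707]), array([0.117 , 0.0424]), np.float32(21.6))
  top 147 (array([ 0.4543, -0.2715]), array([0.117 , 0.0407]), np.float32(21.6))
scene folder 121 z [0.0034 0.007  0.0108] mean [0.4481 0.309  0.0069] (array([0.4519, 0.3103]), array([0.1443, 0.0247]), np.float32(3.49))
scene top 1784 z [0.0743 0.0788 0.084 ] mean [ 0.7245 -0.0489  0.0789] (array([ 0.7528, -0.0335]), array([0.3078, 0.2352]), np.float32(85.01))
scene handle 46 z [0.0278 0.0327 0.0372] mean [ 0.574  -0.018   0.0329] (array([ 0.5789, -0.0201]), array([0.1004, 0.0278]), np.float32(80.03))
[ 18.5        134.2173913  197.69565217]
scene short 1983 z [0.0049 0.0078 0.0166] mean [ 0.3719 -0.4676  0.0085] (array([ 0.3843, -0.458 ]), array([0.2192, 0.1342]), np.float32(28.58))
side spool 136 z [0.0059 0.04   0.0552] mean [ 0.486  -0.2467  0.0355] (array([ 0.4967, -0.2842]), array([0.0379, 0.112 ]), np.float32(-73.87))
  top 59 (array([ 0.4864, -0.2512]), array([0.0365, 0.043 ]), np.float32(-73.58))
side folder 357 z [0.0049 0.0092 0.0123] mean [0.4501 0.3177 0.0089] (array([0.4514, 0.3168]), array([0.1449, 0.0251]), np.float32(4.47))
side top 2587 z [0.0761 0.0813 0.0847] mean [ 0.7332 -0.0012  0.0812] (array([ 0.7547, -0.0274]), array([0.3069, 0.2359]), np.float32(84.96))
side handle 98 z [0.0297 0.0355 0.0409] mean [ 0.5826 -0.0087  0.0353] (array([ 0.5887, -0.0099]), array([0.1052, 0.0415]), np.float32(85.4))
[ 20.79591837 167.21428571 224.39795918]
```

```bash
cat >> h.py <<'E'
YAW=np.radians(-5.0)
def snap(robot,n,name):
    f=robot.grab_frame(n); np.savez(name+".npz",**f)
    cv2.imwrite(f"pics/{name}.png",cv2.resize(f["image"][:,:,::-1],(800,600),interpolation=cv2.INTER_CUBIC)); return f
E
python3 - <<'E'
from plant import robot
from h import *
q=robot.inverse_kinematics([.45,-.15,.36],[np.pi,0,YAW]); print(q)
robot.goto([.45,-.15,.36],[np.pi,0,YAW]); robot.sleep(.3)
f=snap(robot,"wrist","w1"); R,t=f["R"],f["t"]; s=robot.sense()
print(s["t"],s["tcp_pos"],-R.T@t,R,f["fx"])
E
```

```text
[ 0.50233375  0.06125761 -0.28296056  1.80671175  0.01786342  1.27609794
 -1.44337562]
2.2917 [ 0.44996656 -0.15029085  0.35987033] [ 0.52349648 -0.15738934  0.49174922] [[-8.67261641e-02 -9.96232123e-01  3.61243726e-04]
 [-9.52914963e-01  8.30609762e-02  2.91640099e-01]
 [-2.90571240e-01  2.49485925e-02 -9.56528056e-01]] 300.45292808952485
```

View pics/w1.png

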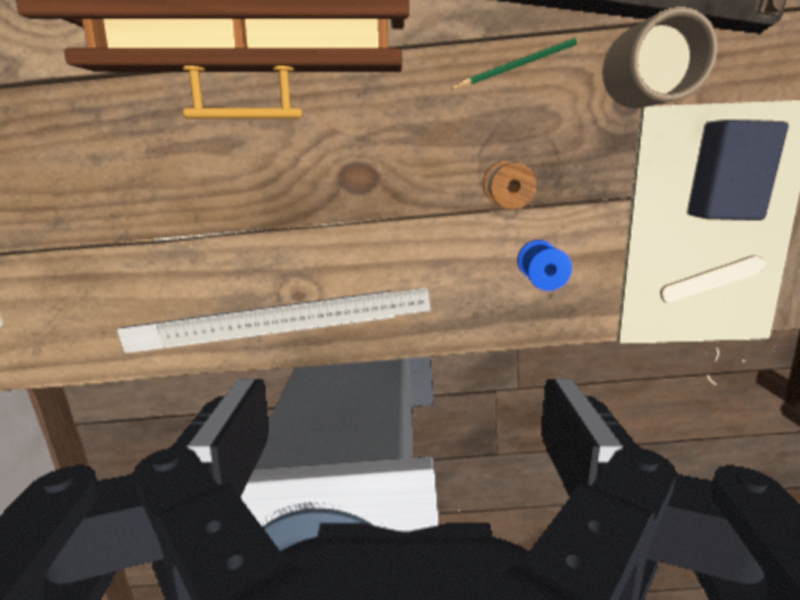

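The wrist view shows the wooden spool's top at (513,186), the blue decoy at (549,268), the pull at (242,113), the front board along row 57 and the chest's top edge along row 10. The wooden spool is confirmed as my choice.

```bash
cat >> h.py <<'E'
def ray(f,u,v,z):
    d=np.array([(u-f["cx"])/f["fx"],(v-f["cy"])/f["fy"],1])@f["R"]; c=-f["R"].T@f["t"]; return c+d*(z-c[2])/d[2]
def blob(m,u,v):
    n,l,s,c=cv2.connectedComponentsWithStats(m.astype(np.uint8)); i=l[v,u]; return l==i,c[i]
def on(f,m,z): # mask boundary cast on plane z -> rect
    v,u=np.nonzero(m); return rect(np.array([ray(f,a,b,z) for a,b in zip(u,v)]))
E
python3 - <<'E'
from h import *
f=dict(np.load("w1.npz")); P=cloud(f); h=cv2.cvtColor(f["image"],cv2.COLOR_RGB2HSV)
print(h[119,328],h[72,155],h[52,125])
wood=(P[...,2]>.045)&win(f,328,119,22); m,_=blob(wood,330,119) ; print("spool z>.045",m.sum(),rect(P[m]),P[m].mean(0),on(f,m,.052))
blue=(P[...,2]>.045)&win(f,351,171,22); m,_=blob(blue,352,172); print("blue",rect(P[m]))
g=(h[...,1]>150)&(h[...,2]>130)&(h[...,0]>14)&(P[...,2]>.02)&win(f,155,68,45)
v,u=np.nonzero(g&(np.mgrid[:384,:512][0]>67)); print("bar",u.min(),u.max(),v.min(),v.max())
B=g&(np.mgrid[:384,:512][0]>68); print(on(f,B,.0335),np.nanmean(P[B],0))
b=(P[...,2]>.036)&(P[...,2]<.052)&(np.mgrid[:384,:512][0]<50)&(np.mgrid[:384,:512][0]>26)&(np.mgrid[:384,:512][1]<262)
m=b; print("board",m.sum(),rect(P[m]),P[m].mean(0))
E
```

```text
[ 14 152  74] [ 19 165 229] [ 19 163 230]
spool z>.045 195956 (array([nan, nan]), array([0., 0.]), np.float32(nan)) [nan nan nan] (array([ 0.3259, -0.1346]), array([0.9725, 0.6391]), np.float32(85.0))
blue (array([nan, nan]), array([0., 0.]), np.float32(nan))
bar 117 192 68 75
(array([ 0.572 , -0.0129]), array([0.107, 0.008]), np.float32(85.03)) [ 0.57180409 -0.01422875  0.03505185]
board 2659 (array([ 0.6129, -0.0163]), array([0.2897, 0.023 ]), np.float32(85.11)) [ 0.61666282 -0.01712498  0.04344637]
```

```bash
python3 - <<'E'
from plant import robot
from h import *
f=dict(np.load("w1.npz")); P=cloud(f)
for u,v in((328,119),(352,172)):
    m=(P[...,2]>.047)&win(f,u,v,26); m=cv2.morphologyEx(m.astype(np.uint8),cv2.MORPH_CLOSE,np.ones((7,7))); m,_=blob(m,u,v)
    vv,uu=np.nonzero(m); (c,r)=cv2.minEnclosingCircle(np.array([ray(f,a,b,.052)[:2] for a,b in zip(uu,vv)],np.float32)); print(m.sum(),c,r,np.nanmean(P[m],0))
# pull: hook shut fingers behind the bar
ex=np.array([np.cos(YAW),np.sin(YAW),0]); bar=np.array([.5715,-.0135,0]); hook=bar+ex*.0215
O=[np.pi,0,YAW]
robot.grip(0.0,40)
robot.goto(hook+[0,0,.16],O)
print(robot.move_straight(hook+[0,0,.032],vel=.12,contact_N=8), robot.sense()["tcp_pos"],robot.sense()["wrist_force"])
E
```

```text
699 (0.4875469505786896, -0.25354307889938354) 0.021208172664046288 [ 0.48752465 -0.2539221   0.05026086]
616 (0.4061998426914215, -0.28645163774490356) 0.021520305424928665 [ 0.40617135 -0.28694396  0.05095851]
False [ 0.59358654 -0.01531653  0.03277648] [-0.01276339 -0.30362216  0.01136355]
```

```bash
python3 - <<'E'
from plant import robot
from h import *
ex=np.array([np.cos(YAW),np.sin(YAW),0]); O=[np.pi,0,YAW]
p=robot.sense()["tcp_pos"]; 
print(robot.move_straight(p-ex*.15,vel=.08,contact_N=14))
s=robot.sense(); q=s["tcp_pos"]; print(s["t"],q,np.linalg.norm(q-p),s["wrist_force"])
r=q+ex*.008; robot.move_straight(r,vel=.08)
robot.move_straight(r+[0,0,.12],vel=.2)
robot.grip(.75)
sp=np.array([.4875,-.2537,0])
robot.goto(sp+[-.05,.05,.30],O); robot.sleep(.2)
f=snap(robot,"wrist","w2"); f=snap(robot,"scene","s2");print(robot.sense()["t"])
E
```

```text
True
6.6583 [ 0.48131582 -0.0052321   0.03299104] 0.11272291566087014 [1.44638527 0.23641443 1.02400088]
9.575
```

View pics/w2.png

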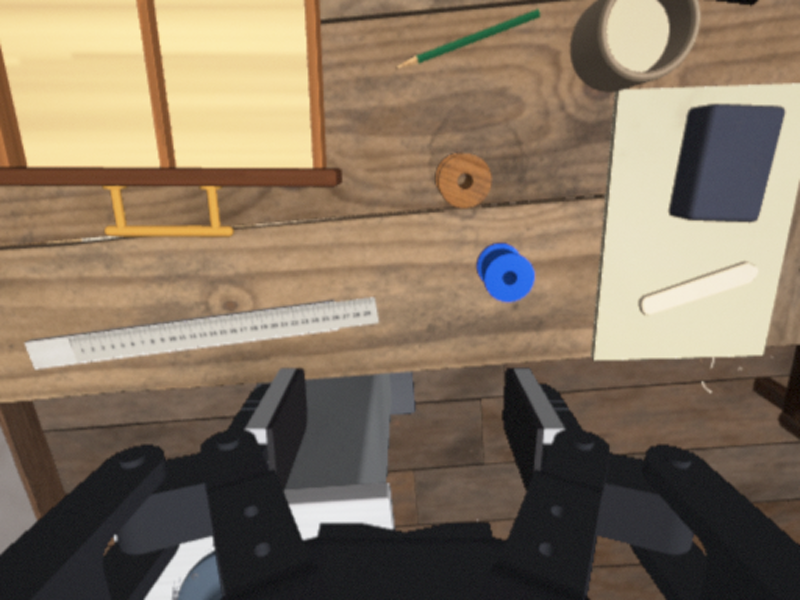

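The drawer is open in this view: board top edge along row 175, divider (150–165, 0–167), right wall at x≈320, bar at (170,231). The wooden spool's top is at (463,181), clear of the blue one.

```bash
python3 - <<'E'
from plant import robot
from h import *
f=dict(np.load("w2.npz")); P=cloud(f); h=cv2.cvtColor(f["image"],cv2.COLOR_RGB2HSV); k=.64
for n,u,v,z in(("board inner r",310,168,.044),("board inner l",20,168,.044),("board right end inner",341,171,.044),("board outer r",330,187,.044),("div L",160,166,.024),("div R",173,166,.024),("div L far",139,5,.024),("div R far",156,5,.024),("wall in",314,166,.03),("wall in far",307,5,.03),("lwall in",23,166,.03)):
    print(n,ray(f,u*k,v*k,z).round(4))
V,U=np.mgrid[:384,:512]
g=(h[...,1]>150)&(h[...,2]>130)&(h[...,0]>14)&(V>143)&(V<152)&(U<160)&(P[...,2]>.02)
print("bar",on(f,g,.0335))
m=(P[...,2]>.047)&win(f,296,115,26); m=cv2.morphologyEx(m.astype(np.uint8),cv2.MORPH_CLOSE,np.ones((7,7))); m,_=blob(m,290,116)
vv,uu=np.nonzero(m); print("spool",cv2.minEnclosingCircle(np.array([ray(f,a,b,.052)[:2] for a,b in zip(uu,vv)],np.float32)))
E
```

```text
board inner r [ 0.5062 -0.1333  0.044 ]
board inner l [0.5254 0.0966 0.044 ]
board right end inner [ 0.5019 -0.1576  0.044 ]
board outer r [ 0.4903 -0.1473  0.044 ]
div L [ 0.518  -0.0047  0.024 ]
div R [ 0.5171 -0.0156  0.024 ]
div L far [ 0.6356 -0.0166  0.024 ]
div R far [ 0.6345 -0.0295  0.024 ]
wall in [ 0.5073 -0.1341  0.03  ]
wall in far [ 0.6233 -0.1451  0.03  ]
lwall in [0.5273 0.1047 0.03  ]
bar (array([ 0.466 , -0.0039]), array([0.1078, 0.008 ]), np.float32(85.23))
spool ((0.48739179968833923, -0.2539292275905609), 0.021027401089668274)
```

```bash
cat >> h.py <<'E'
ex=np.array([np.cos(YAW),np.sin(YAW),0]); ey=np.array([-np.sin(YAW),np.cos(YAW),0]); D=np.array([.5175,-.0085,0]); O=[np.pi,0,YAW]
E
python3 - <<'E'
from plant import robot
from h import *
sp=np.array([.4875,-.2538,0]); lb=D+.063*ex+.063*ey
robot.goto(sp+[0,0,.12],O)
print(robot.move_straight(sp+[0,0,.025],vel=.12,contact_N=10))
robot.grip(0,40); s=robot.sense(); print(s["opening"],s["gripper_force"],s["tcp_pos"])
if s["gripper_force"]>5:
    robot.move_straight(sp+[0,0,.17],vel=.2); print("held",robot.sense()["opening"],robot.sense()["gripper_force"])
    robot.goto(lb+[0,0,.17],O)
    robot.move_straight(lb+[0,0,.055],vel=.15)
    print(robot.move_straight(lb+[0,0,.033],vel=.03,contact_N=4),robot.sense()["tcp_pos"],robot.sense()["wrist_force"])
E
```

```text
False
0.48131569677031216 40.30405214347411 [ 0.48819766 -0.25409004  0.02599097]
held 0.4753168237255689 40.398392554398015
True [0.58591974 0.04866964 0.03602323] [ 0.47672773 -0.49357616  4.6271882 ]
```

```bash
python3 - <<'E'
from plant import robot
from h import *
robot.grip(.72); p=robot.sense()["tcp_pos"]; robot.move_straight(p+[0,0,.15],vel=.2)
robot.goto([.42,.24,.28],O); robot.sleep(.2); f=snap(robot,"wrist","w3"); print(robot.sense()["t"])
P=cloud(f); h=cv2.cvtColor(f["image"],cv2.COLOR_RGB2HSV)
m=(h[...,1]<60)&(h[...,2]>150)&(P[...,2]>-.01)&(P[...,2]<.02)
n,l,s,c=cv2.connectedComponentsWithStats(m.astype(np.uint8))
for i in range(1,n):
    if s[i,4]>300: print(s[i],c[i],on(f,l==i,.008),P[l==i].mean(0))
E
```

```text
17.7833
[ 180   80   38  110 1790] [198.33184358 134.02346369] (array([0.4515, 0.3147]), array([0.1454, 0.023 ]), np.float32(4.81)) [0.4548464 0.3150748 0.0084246]
[ 308  161  204   47 4151] [410.10648037 184.14863888] (array([0.3608, 0.0332]), array([0.0302, 0.2823]), np.float32(-86.95)) [0.36124186 0.03202677 0.00858668]
[ 458  298   54   51 1449] [492.75362319 316.31677019] (array([ 0.1291, -0.1243]), array([0.1375, 0.0613]), np.float32(44.33)) [ 1.18176220e-01 -1.21550698e-01  7.94402817e-05]
```

View pics/w3.png

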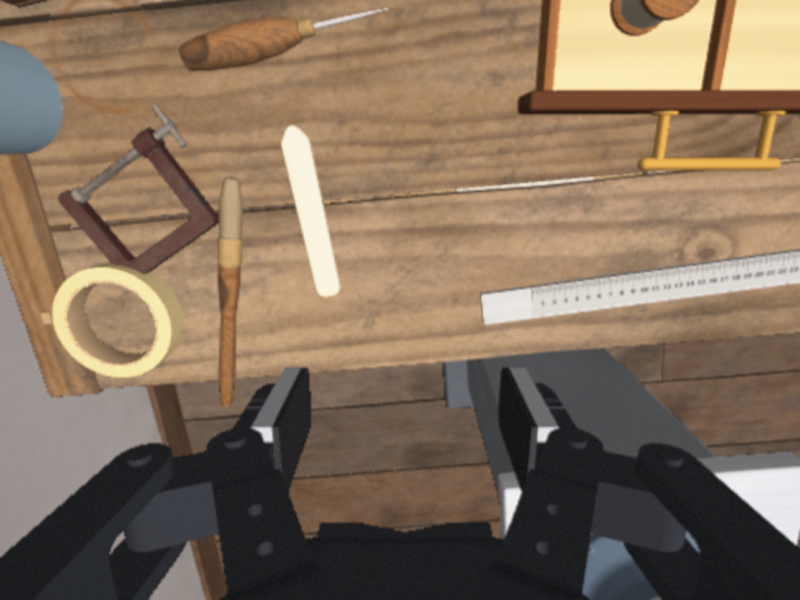

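The long folder is at (312,212), a brush lies to its left at (230,290), and the spool stands in the left bay at (655,10).

```bash
python3 - <<'E'
from plant import robot
from h import *
a=np.radians(4.81); u=np.array([np.cos(a),np.sin(a),0]); g=np.array([.4515,.3147,0])-.030*u; A=[np.pi,0,a]
robot.grip(.40)
robot.goto(g+[0,0,.10],A)
robot.move_straight(g+[0,0,.025],vel=.12)
c=robot.move_straight(g+[0,0,.004],vel=.03,contact_N=4); p=robot.sense()["tcp_pos"]; print(c,p,robot.sense()["wrist_force"])
robot.move_straight([g[0],g[1],p[2]+.0022],vel=.03)
robot.grip(0,50); s=robot.sense(); print(s["opening"],s["gripper_force"],s["tcp_pos"],s["wrist_force"])
robot.move_straight(s["tcp_pos"]+[0,0,.14],vel=.2); s=robot.sense(); print(s["t"],s["opening"],s["gripper_force"])
snap(robot,"wrist","w4")
E
```

```text
True [0.42170914 0.31218115 0.01023311] [-0.12413503 -0.62086665  5.70532444]
0.24067429905347235 49.05940566211939 [0.42154487 0.31219849 0.01244281] [-1.12590054 -0.3088059   1.21001887]
21.625 0.23973685151225302 48.90224654227495
```

```bash
python3 - <<'E'
from h import *
f=dict(np.load("w4.npz")); P=cloud(f); h=cv2.cvtColor(f["image"],cv2.COLOR_RGB2HSV)
m=(P[...,2]>.11)&(P[...,2]<.2)&(h[...,1]<70)&(h[...,2]>140)&(P[...,0]>.43)
Q=P[m]; print(len(Q),rect(Q)); 
for x in np.arange(.43,.54,.02):
    s=Q[(Q[:,0]>x)&(Q[:,0]<x+.02)]; print(x.round(3),len(s),s.mean(0).round(4) if len(s) else "")
E
```

```text
10092 (array([0.477 , 0.3139]), array([0.0955, 0.0286]), np.float32(3.38))
0.43 1769 [0.4401 0.3122 0.1481]
0.45 1978 [0.4602 0.3143 0.1474]
0.47 2280 [0.4802 0.3161 0.1474]
0.49 2643 [0.5003 0.3179 0.1473]
0.51 1422 [0.5157 0.319  0.1472]
0.53 0
```

View pics/w4.png

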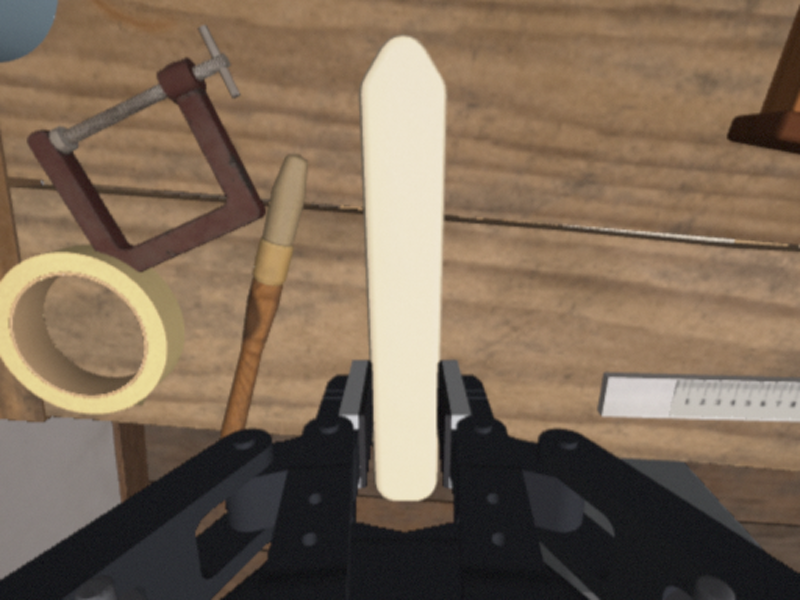

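The folder is held level and centred: it runs from (403,40) to (403,498), with its top at a constant z of 0.147. Next I insert it.

```bash
python3 - <<'E'
from plant import robot
from h import *
b=D-.065*ey; z=lambda s,h: b+s*ex+[0,0,h]
robot.goto(z(-.005,.17),O)
robot.move_straight(z(-.005,.0662),vel=.15)
c=robot.move_straight(z(.063,.0662),vel=.06,contact_N=4); print(c,robot.sense()["tcp_pos"],robot.sense()["wrist_force"])
if not c:
    c=robot.move_straight(z(.063,.019),vel=.04,contact_N=3); s=robot.sense(); print(c,s["tcp_pos"],s["wrist_force"],s["t"])
snap(robot,"scene","s5"); f=snap(robot,"side","d5")
cv2.imwrite("pics/d5c.png",cv2.resize(f["image"][150:260,150:300,::-1],(800,586),interpolation=cv2.INTER_CUBIC))
E
```

```text
False [ 0.57413185 -0.07871696  0.06613488] [ 0.43280729  0.54746647 -0.08351831]
True [ 0.57448722 -0.07874039  0.0224389 ] [-0.40684291 -0.12966913  3.54910784] 26.2667
```

View pics/d5c.png

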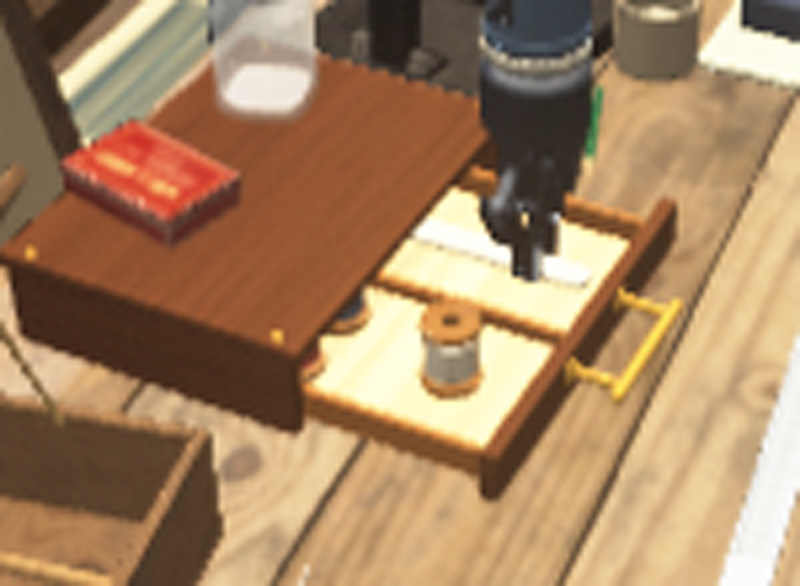

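The spool stands upright at (450,345), in front of the fixed spools. The folder lies flat on the right bay's floor, from (420,230) to (585,275). I'll release it and close the drawer.

```bash
python3 - <<'E'
from plant import robot
from h import *
p=robot.sense()["tcp_pos"]; robot.grip(.5); robot.move_straight(p+[0,0,.13],vel=.15); robot.sleep(.1)
f=snap(robot,"scene","s6"); snap(robot,"side","d6")
robot.grip(0.0)
st=D-.084*ex
robot.goto(st+[0,0,.13],O); robot.move_straight(st+[0,0,.032],vel=.12)
c=robot.move_straight(st+ex*.125+[0,0,.032],vel=.045,contact_N=10); s=robot.sense(); print(c,s["tcp_pos"],(s["tcp_pos"]-st)@ex,s["wrist_force"],s["t"])
if not c:
    c=robot.move_straight(st+ex*.165+[0,0,.032],vel=.02,contact_N=7); s=robot.sense(); print(c,(s["tcp_pos"]-st)@ex,s["wrist_force"],s["t"])
E
```

```text
False [ 0.55833415 -0.01206257  0.03206096] 0.12498926039837721 [-1.18741111  0.29044107 -0.96112275] 33.0
True 0.1459353718234839 [-0.08815508 -0.02449878 -0.3430877 ] 34.1583
```

```bash
python3 - <<'E'
from plant import robot
from h import *
p=robot.sense()["tcp_pos"]
c=robot.move_straight(p+ex*.012,vel=.015,contact_N=9); s=robot.sense(); print(c,(s["tcp_pos"]-p)@ex,s["wrist_force"])
p=s["tcp_pos"]; robot.move_straight(p-ex*.02,vel=.1); robot.move_straight(p-ex*.02+[0,0,.2],vel=.25)
robot.goto([.42,-.12,.36],O); robot.sleep(.2); f=snap(robot,"wrist","w7"); g=snap(robot,"side","d7"); print(robot.sense()["t"])
P=cloud(f);h=cv2.cvtColor(f["image"],cv2.COLOR_RGB2HSV)
V=np.mgrid[:384,:512][0]
G=(h[...,1]>150)&(h[...,2]>130)&(h[...,0]>14)&(P[...,2]>.02)&(P[...,2]<.045)&(V<110)
v,u=np.nonzero(G); G&=V>v.max()-8
print("bar",on(f,G,.0335))
a=cv2.resize(f["image"][:130,:300,::-1],(800,346)); b=cv2.resize(g["image"][150:250,150:365,::-1],(800,372))[:254]
b=cv2.resize(g["image"][150:250,150:365,::-1],(546,254)); b=cv2.copyMakeBorder(b,0,0,0,254,0); cv2.imwrite("pics/f7.png",np.vstack([a,b]))
E
```

```text
True 1.9944422811942468e-05 [-0.11384742 -0.16434754 -0.1957638 ]
37.1
bar (array([ 0.5943, -0.0153]), array([0.1068, 0.0086]), np.float32(85.18))
```

View pics/f7.png

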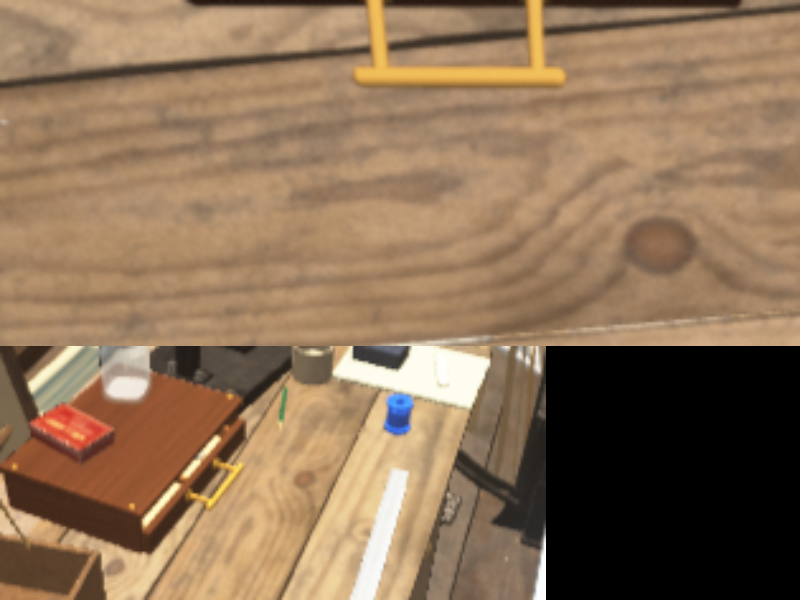

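View pics/d6.png

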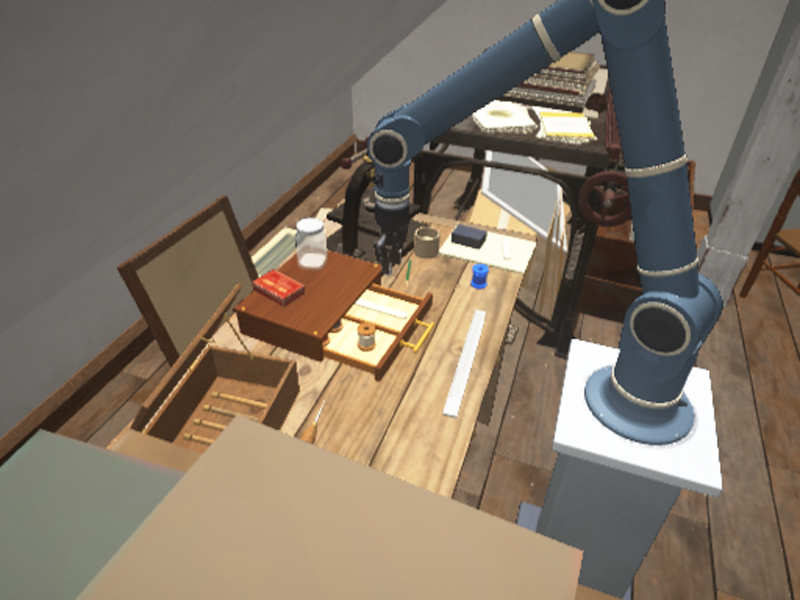

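The drawer looks home: the bar is back by 0.129 m, at (225,485) in the lower panel. Before closing, the folder and spool were both lying or standing as asked. I'll press once more, gently, to rule out a last millimetre.

```bash
python3 - <<'E'
from plant import robot
from h import *
st=D-.084*ex
robot.goto(st+ex*.12+[0,0,.13],O); robot.move_straight(st+ex*.12+[0,0,.032],vel=.12)
c=robot.move_straight(st+ex*.16+[0,0,.032],vel=.02,contact_N=18); s=robot.sense(); print(c,(s["tcp_pos"]-st)@ex,s["wrist_force"],s["t"])
p=s["tcp_pos"]; robot.move_straight(p-ex*.02,vel=.1); robot.move_straight(p-ex*.02+[0,0,.2],vel=.25)
robot.goto([.42,-.12,.36],O); robot.sleep(.2); f=snap(robot,"wrist","w8"); print(robot.sense()["t"])
P=cloud(f);h=cv2.cvtColor(f["image"],cv2.COLOR_RGB2HSV);V=np.mgrid[:384,:512][0]
G=(h[...,1]>150)&(h[...,2]>130)&(h[...,0]>14)&(P[...,2]>.02)&(P[...,2]<.045)&(V<110)
v,u=np.nonzero(G); G&=V>v.max()-8; print("bar",on(f,G,.0335))
E
```

```text
True 0.14602978546381845 [ 0.164327   -0.15711756 -0.63591642] 40.6167
43.0417
bar (array([ 0.5943, -0.0152]), array([0.1068, 0.0086]), np.float32(85.18))
```

Pressing with 18 N stopped at the same spot (0.146 m), so the drawer is against its stop.

```bash
python3 -c "
from plant import robot
print(robot.close_job())"
```

```text
the job is handed in; nothing more can be done
None
```

The job is handed in at about 43 s: the wooden spool is upright in the left bay, the long folder is flat in the right bay, the drawer is gently closed to its stop, and I touched nothing else on the bench.

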